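# Shut the shaker's retaining gate and lock it with its pin

### The arm

A 6-joint arm with a two-finger parallel gripper is mounted at the origin on the work surface. World frame = base frame: x ahead of the robot, y to its left, z up, the work surface at z = 0. Lengths are in mm, angles in rad, forces in N, time in s.
With the tool pointing down it reaches from about 350 to 775 mm from the base axis. Payload 7.3 kg.
Tool frame: the origin (TCP) lies midway between the tips of the shut fingers; the grasp point (between the pads) lies 19 mm behind it (bot.tcp_to_grasp is the distance from the TCP to the grasp point, in mm); z points along the fingers, y is the line along which they close (so a half turn about z gives the same grasp; the last joint's range is limited). The gripper opens to 92 mm and grips with 3 to 60 N. Pads are 19 mm wide; open, the fingers measure 130 mm over their backs; the gripper's body (75 mm by 190 mm) begins 47 mm behind the grasp point.
Start: joints at [0.995, 0.342, 1.524, -0, 1.275, -0.146], TCP at [218.75, 477.277, 226.741] pointing down, gripper open.
Joint ranges: [-2.53, 2.53], [-0.77, 2.02], [0.04, 2.7], [-1, 4.14], [0.28, 2.66], [-3.11, 3.11]. Speed limits (rad/s): [2.57, 2.57, 3.14, 3.14, 3.14, 3.14].

### API

Orientations are given as [roll, pitch, yaw] about the fixed x, y, z axes, in that order (R = Rz(yaw) Ry(pitch) Rx(roll)).
In Python, from plant import bot, viewer gives the robot as it stands. The module is installed in compiled form; this text tells all that it offers.
- The arm moves only by the shell command python3 -m handwheel 'ROWS'. ROWS is text: rows parted by semicolons, each of 7 numbers parted by spaces: the shift along the tool's x, y, z scaled (see below), then the turn, a rotation vector about the tool's x, y, z scaled (see below), then the opening, from -1 (shut) to 1 (fully open), so that 0 is half open. In form: tx ty tz rx ry rz gripper; .... A call has 1 to 8 rows; each row is the pose to reach, as a shift and turn from the pose commanded when the call began, along the tool's axes at that moment, turning the shorter way round; what a row does not reach only later rows make up. The controller multiplies each number of a shift by 10 cm and each number of a turn by pi rad. A row lasts 1/12 s, in which the tool goes at most 41.7 mm and 7.16 degrees, less where a joint would pass 70% of its speed; a pose out of reach is approached as far as the arm can. A call with a number of a shift or a turn outside -1 to 1 is refused whole. A call with a gripper value outside its range is refused whole. The fingers move at their own pace and stop on an object; the grip force is fixed at half the most. Time passes only in rows, so rows that repeat a pose let the fingers close. It gives the time, the measured TCP pose, the force, the opening and the grip force at its end, in the units of the state.
- bot.get_obs(): the state, without advancing time (a new reading comes with each control period).
- viewer.capture(name): name is "side" or "top"; returns a dict with "frame" (384x512x3 uint8, red, green, blue), "fov_y" (degrees; the focal length in pixels is half the picture's height over the tangent of half this angle, whatever the lens; pixels are square), "cx", "cy" (the principal point, pixels), "dist_coeffs" ([k1, k2, p1, p2, k3] as OpenCV has them; the pictures are not rectified), "T" (4x4, takes a point from camera to world coordinates). Camera axes: x right, y down, z forward; pixel columns grow to the right and rows downward; lengths in mm; the calibration is good to about 2 mm. A picture is of the moment at which its call begins. There is no depth.
- bot.close_job(): hands the job in; it is judged then, once.
Trained networks look in a picture, given as the dict that the camera call returned (one of the last four; its "shot" number tells which), for a name from the list of things; names that differ only in an ending like _2 or _b are one class to them, and where a whole thing is asked for, a point or a joint stands for the part that bears it (a point fixed in the world has none). Each returns a list of dicts, best first, with "score" (0 to 1); they miss things now and then, are a little off and sometimes report something else, mostly with a low value. They report only what shows in the picture. A call takes as long as a camera call. They do not tell look-alikes from the thing itself.
- viewer.recognise(target, picture): "centre" ([column, row] in pixels, amid what is visible of it).
- viewer.cut_out(target, picture): "pixels" (384x512 bool, what is visible of it) and "centre" ([column, row] in pixels, amid what is visible of it).
The state is a dict: "time": time; "joint_positions": joint angles; "dq": joint speeds; "tau": joint torques, N m; "tool_pos": TCP position; "tcp_rot": TCP orientation; "contact_force": force on the tool from outside, world axes, zero at the start; "moment": the same for the moment, N m; "grip_width": finger opening in mm; "finger_force": force on a finger pad.
Only numpy, scipy, OpenCV 4.12 (cv2) and the standard library are available. Lean on these libraries where they do the work, as an engineer would, in place of code of your own. Each camera call takes 0.05 s, during which the arm holds its last target. There are 200 camera calls.

### The job

The tube rack is loaded: swing the orbital shaker's retaining gate fully shut so that its end plate lies in the fork, then take the lock pin from its rest and start it upright, tip down, in the fork's hole and let go of it there. Then take it afresh from above by its orange handle, turn the handle in line with the two ribs on top of the fork, and push the pin past its spring catch until the handle sits flat between the ribs. Leave the pin and gate released, and the racks and containers where they stand.

Things in the scene. Friction and masses are not known exactly. Their poses are not given: they have to be found in the camera images.
- fork_hole (a point): Centre of the pin hole on the fork's top face, 148 mm above the bench. The fork, a grey steel clevis at the shaker's front right corner, mouth to the front, has two level plates 46 (x) by 48 (y) by 10 mm, tops at 148 and 116 mm, through holes 13.5 mm wide with broken edges. Axes: z up, x from the open mouth into the shaker (roughly away from the robot), y left along the shut gate.
- fork_ribs (a point): Point on the hole's axis at the tops of two dark ribs on the fork's upper plate, 5 mm above its face, axes as fork_hole. The ribs run along x, full plate length, 4 mm thick, inner faces 7 mm either side of the hole: the pin seats only with its handle bar along x, between them. The web at the fork's back (23 mm behind the hole) is no higher than the plate.
- catch_ball (a point): Brass spring ball in the side of the fork's lower hole; this point is on the hole's axis, 37 mm below the fork's top face (axes as fork_hole). It holds up a pin that is only dropped in: the tip then stands about 42 mm deep, the handle's underside about 28 mm above the fork. It takes about 8 to 12 N of push to pass it, then some 4 to 8 N on to the seat.
- gate (a joint): Angle of the gate about its upright hinge, which stands 230 mm to the left of the fork hole (along fork_hole's y); 0 = shut against its stop, holes in line; grows as the free end swings out towards the robot (up to 1 rad). It stays where it is left; about 1 to 2 N at the knob moves it.
- gate_knob (a point): Middle of the upright black knob (18 mm across, 26 mm high, 157 mm above the bench) on the middle of the gate's aluminium bar, 115 mm from the hinge and from the gate's hole. The bar is 12 mm thick, 18 mm high, its top 136 mm above the bench. It ends in a plate (lug) 34 by 38 by 16 mm with a 13.5 mm hole, top at 135 mm.
- pin: Lock pin, about 90 g: steel shank 12 mm thick, 70 mm long, its last 10 mm tapering to 6 mm; orange handle, a bar 10 mm thick (pin x), 40 mm long (pin y), 20 mm high (pin z). Origin on the axis at the handle's underside; z points from tip to handle, y along the bar. It starts lying loose and level in the rest, its bar level too.
- pin_tip (a point): End of the pin's tapered tip, on its axis, 70 mm from the handle's underside; same axes as the pin.
- rest: Fixed instrument rest: dark foot 74 by 64 mm, two blue upright plates 4 mm thick, 60 wide, 58 high, notched 15 wide and 9 mm deep. Origin under its middle, z up. The pin lies along its x, tip to +x, axis 55 mm above the bench, handle's underside at x = -35 mm, tip at +35 mm. The plates stand at x = 23 and -27 mm, nothing but the foot (6 mm high) between.
- rack: Tube rack, 134 by 197 mm, with blue and teal capped tubes 85 mm high, standing loose on the shaker behind the gate (its foot 113 mm above the bench). Origin under its middle. A bystander.
- bench_rack: Tube rack, 92 by 176 mm, 85 mm high, standing on the bench. Origin under its middle. A bystander.
- jar: Clear jar with red lid, 60 mm wide, 70 mm high, standing on the bench, upright. Origin under its middle. A bystander.
- spray: White bottle with blue cap, 68 mm wide, 170 mm high, standing on the bench. Origin under its middle. A bystander.
- beaker: Glass beaker, 70 mm wide, 85 mm high, standing on the bench. Origin under its middle. A bystander.
Not all that is in view belongs to the job. Leave any green or pink look-alike of the pin alone.

How it is judged (in metres and radians):
On the way, in this order (a step that is already met when the one before it is completed fails the run):
1. the gate is shut (value of joint gate below 0.025 rad), for 0.2 s.
2. the pin stands by itself, let go, upright in the fork's hole, not yet seated (horizontal distance between pin_tip and fork_hole below 0.006 m and z of pin_tip in the frame of fork_hole below -0.008 m and z of pin in the frame of fork_hole above 0.004 m and angle between pin's own z axis and vertical below 0.2 rad and contact force between the fingers and pin below 0.05 N), for 0.2 s.
At the end, for the whole second after the job is handed in: The gate is shut (under 0.025 rad); the pin is through fork and gate, its handle's underside within 2.5 mm of the fork's top face, its axis within 3 mm of the hole (tip 4 mm), the handle lying between the ribs (within 0.2 rad of their line); the pin is at rest and let go (z of pin in the frame of fork_hole below 0.0025 m and horizontal distance between pin and fork_hole below 0.003 m and horizontal distance between pin_tip and fork_hole below 0.004 m and angle between the y axis of pin and the x axis of fork_hole, either way round below 0.2 rad and value of joint gate below 0.025 rad and linear speed of pin below 0.02 m/s and contact force between the fingers and pin below 0.05 N); the robot touches nothing.
It fails at once if the loaded rack on the shaker is shoved more than 20 mm or tipped (distance of rack from where it was at the start of the episode above 0.02 m or angle between rack's own z axis and vertical above 0.2 rad).
It fails at once if another rack or container is shoved more than 30 mm or tipped (distance of any of bench_rack, jar, spray, beaker from where it was at the start of the episode above 0.03 m or angle between any of jar, spray, beaker, bench_rack's own z axis and vertical above 0.3 rad).
It also fails if it takes over 72 s, if anything falls off the work surface, if the arm or the gripper's body presses on something with over 40 N, if the wrist force passes 120 N, or if a joint passes its speed limit or range.

## Working session

There is one attempt and no reset: what is moved stays moved. The work goes in short steps, Python scripts to look and compute and a shell command to move; the robot and the scene stay as the last step left them, time stands still between calls to the robot, and variables do not carry over. Pictures are saved under pics/ and viewed, at most 10 in all, crops included, and the job is handed in when it is done.

```bash
mkdir -p pics; cat > h.py <<'E'
import numpy as np, cv2, pickle
from scipy.spatial.transform import Rotation as R
from plant import bot, viewer
def K(p):
    f=p["frame"].shape[0]/2/np.tan(np.radians(p["fov_y"])/2)
    return np.array([[f,0,p["cx"]],[0,f,p["cy"]],[0,0,1.]])
def ray(p,uv):
    q=cv2.undistortPoints(np.array([[uv]],float),K(p),np.array(p["dist_coeffs"],float))[0,0]
    T=np.array(p["T"]); return T[:3,3],T[:3,:3]@np.array([q[0],q[1],1])
def atz(p,uv,z):
    o,d=ray(p,uv); return o+d*(z-o[2])/d[2]
def proj(p,X):
    T=np.linalg.inv(np.array(p["T"])); X=np.atleast_2d(X)
    c=X@T[:3,:3].T+T[:3,3]
    return cv2.projectPoints(c,np.zeros(3),np.zeros(3),K(p),np.array(p["dist_coeffs"],float))[0][:,0]
def tri(l):
    A=np.zeros((3,3));b=np.zeros(3)
    for p,uv in l:
        o,d=ray(p,uv);d=d/np.linalg.norm(d);M=np.eye(3)-np.outer(d,d);A+=M;b+=M@o
    return np.linalg.solve(A,b)
def save(p,n): cv2.imwrite(n,p["frame"][:,:,::-1])
def tool(target):  # world point -> shift in tool axes, in row units
    o=bot.get_obs(); return rot(o).T@(np.array(target)-o["tool_pos"])/100
def rot(o):
    r=np.array(o["tcp_rot"]); return r if r.shape==(3,3) else R.from_euler('xyz',r).as_matrix()
E
python3 - <<'E'
from h import *
a=viewer.capture("side");b=viewer.capture("top")
im=np.vstack([a["frame"],b["frame"]])
save(a,"pics/s0.png");save(b,"pics/t0.png");pickle.dump((a,b),open("p0.pkl","wb"))
for n in["fork_hole","gate","gate_knob","pin","pin_tip","rest","rack","catch_ball","fork_ribs"]:
  for q,p in(("s",a),("t",b)):
    print(n,q,[(np.round(d["centre"]),round(d["score"],2)) for d in viewer.recognise(n,p)][:4])
o=bot.get_obs();print(o);print(a["T"],b["T"],a["fov_y"],b["fov_y"])
E
```

```text
fork_hole s [(array([303., 223.]), 0.76)]
fork_hole t [(array([262., 142.]), 0.6)]
gate s [(array([240., 195.]), 0.95), (array([221., 164.]), 0.23)]
gate t [(array([260., 145.]), 0.72), (array([253., 191.]), 0.63), (array([252., 108.]), 0.49)]
gate_knob s [(array([235., 198.]), 0.92), (array([302., 223.]), 0.44)]
gate_knob t [(array([256., 198.]), 0.84)]
pin s [(array([216., 315.]), 0.72), (array([292., 298.]), 0.67), (array([169., 318.]), 0.62)]
pin t [(array([337., 252.]), 0.72), (array([348., 218.]), 0.63)]
pin_tip s [(array([170., 320.]), 0.59), (array([212., 320.]), 0.54)]
pin_tip t [(array([339., 254.]), 0.56), (array([351., 218.]), 0.53), (array([324., 162.]), 0.49)]
rest s [(array([228., 326.]), 0.76)]
rest t [(array([346., 206.]), 0.86), (array([144., 158.]), 0.44)]
rack s [(array([335., 192.]), 0.94), (array([301., 224.]), 0.57), (array([222., 119.]), 0.21)]
rack t [(array([251., 109.]), 0.72)]
catch_ball s [(array([302., 224.]), 0.77)]
catch_ball t [(array([256., 144.]), 0.92)]
fork_ribs s [(array([301., 224.]), 0.93)]
fork_ribs t [(array([256., 146.]), 0.55)]
{'time': 1.0
[... 567 characters left out ...]
0.43323497]), 'moment': array([-0.00210693, -0.00764197,  0.01788562]), 'finger_force': 0.0, 'grip_width': 91.63053000879441}
[[ 9.98420273e-01 -3.10725863e-02  4.68129616e-02  5.27688365e+02]
 [-5.49732561e-02 -7.12451129e-01  6.99565101e-01 -8.73418509e+02]
 [ 1.16146504e-02 -7.01033440e-01 -7.13033811e-01  1.10261040e+03]
 [ 0.00000000e+00  0.00000000e+00  0.00000000e+00  1.00000000e+00]] [[-9.56920369e-06 -9.96166596e-01  8.74763548e-02  4.70952464e+02]
 [-9.99999905e-01 -2.86235054e-05 -4.35351733e-04  5.47689879e+01]
 [ 4.36186734e-04 -8.74763507e-02 -9.96166501e-01  1.25429267e+03]
 [ 0.00000000e+00  0.00000000e+00  0.00000000e+00  1.00000000e+00]] 42.64571879610055 55.039606948237775
```

View pics/s0.png

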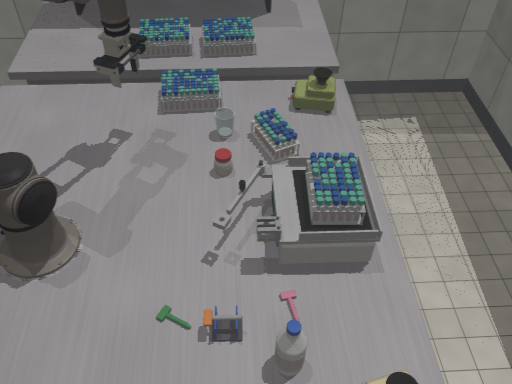

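View pics/t0.png

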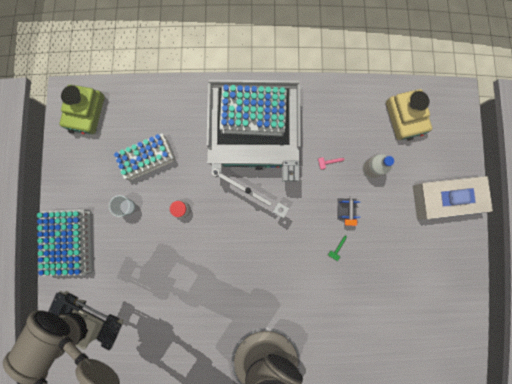

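The views show the gate bar from its hinge at side (262,164) / top (215,172), with the knob at side (242,186) / top (248,190). The lug is at side (221,220) / top (281,209), and the fork is at side (270,228) / top (291,170).

There are three pin candidates:
- **Orange-handled**, in the blue rest, at side (208,318) / top (350,222).
- **Green**, at side (172,318) / top (339,249).
- **Pink**, at side (290,303) / top (330,162).

The orange one in the rest fits the description. I'll confirm it in an enlarged crop.

```bash
python3 - <<'E'
from h import *
a,b=pickle.load(open("p0.pkl","rb"))
c=lambda p,x,y:cv2.resize(p["frame"][y:y+60,x:x+80],(400,300),interpolation=cv2.INTER_CUBIC)
im=np.vstack([np.hstack([c(a,180,285),c(b,310,180)]),np.hstack([c(a,240,200),c(b,250,140)])])
cv2.imwrite("pics/c0.png",im[:,:,::-1])
E
```

```text
(no output)
```

View pics/c0.png

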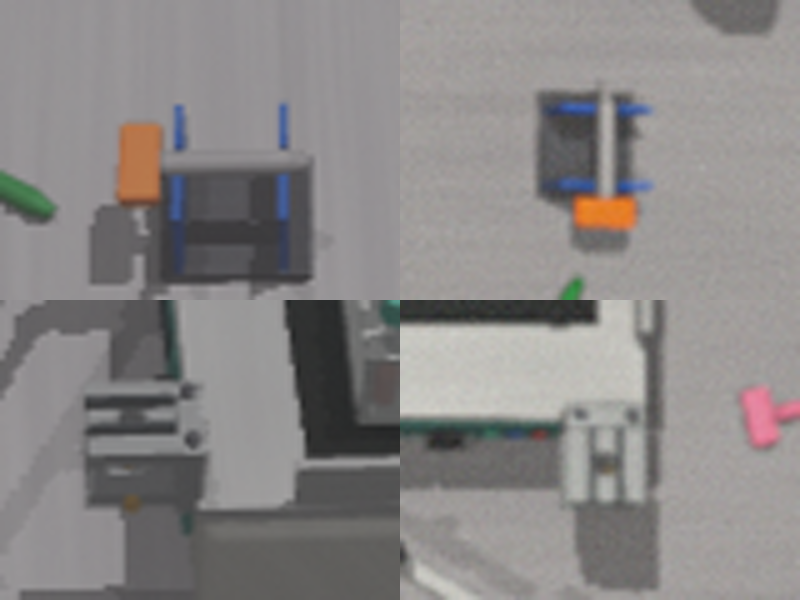

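The crop confirms it: the orange-handled pin lies in the blue rest with its tip to the right (+x), and the green and pink ones are loose on the bench. The fork hole is between the two dark ribs, at top (291,172.5) and side (266.4,222.8).

```bash
python3 - <<'E'
from h import *
np.set_printoptions(precision=1,suppress=True)
a,b=pickle.load(open("p0.pkl","rb"))
s=lambda X,x0:x0+(X+.5)/5-.5
def B(X,Y): return [s(X-400,250),s(Y-300,140)]
def A(X,Y): return [s(X,240),s(Y-300,200)]
print("hole top",atz(b,B(607,463),148),"side",atz(a,A(132,415),148),"tri",tri([(b,B(607,463)),(a,A(132,415))]))
for n,q in(("ribL",[(592,430),(592,500)]),("ribR",[(622,430),(622,500)]),("plateL",[(562,405),(562,500)]),("plateR",[(648,405),(645,500)])): print(n,[atz(b,B(*k),150) for k in q])
r=lambda X,Y:[s(X-400,310),s(Y,180)]
r2=lambda X,Y:[s(X,180),s(Y,285)]
print("tip",atz(b,r(605,88),55),"handle under",atz(b,r(605,197),55), "handle top ctr",atz(b,r(605,212),60))
print("corners handle",[atz(b,r(*k),60) for k in((574,196),(636,196),(636,229),(574,229))])
print("plates",[atz(b,r(*k),55) for k in((600,109),(600,186))])
print("pin tri handle ctr",tri([(b,r(605,212)),(a,r2(140,162))]), "shank junction",tri([(b,r(605,197)),(a,r2(162,160))]),"tip",tri([(b,r(605,88)),(a,r2(308,158))]))
print("knob",atz(b,[248,190],160),atz(a,[242,186],160)," lug",atz(b,[281,209],135),atz(a,[221,220],135),"hinge",atz(b,[215,172],145))
for p in(a,b):
  for d in viewer.cut_out("gate_knob",p)[:2] if 0 else []: pass
E
```

```text
hole top [620.9 -71.8 148. ] side [623.1 -70.5 148. ] tri [621.9 -71.6 149.1]
ribL [array([640.8, -62.6, 150. ]), array([598.1, -62.2, 150. ])]
ribR [array([640.9, -80.9, 150. ]), array([598.1, -80.4, 150. ])]
plateL [array([656.1, -44.6, 150. ]), array([598.1, -44. , 150. ])]
plateR [array([656.3, -96.9, 150. ]), array([598.2, -94.3, 150. ])]
tip [ 551.1 -278.7   55. ] handle under [ 479.5 -277.2   55. ] handle top ctr [ 469.7 -275.6   60. ]
corners handle [array([ 480.2, -255.3,   60. ]), array([ 480. , -296.5,   60. ]), array([ 458.5, -296. ,   60. ]), array([ 458.7, -254.9,   60. ])]
plates [array([ 537.2, -275. ,   55. ]), array([ 486.7, -274. ,   55. ])]
pin tri handle ctr [ 470.8 -276.8   55.6] shank junction [ 480.9 -276.7   56.4] tip [ 551.2 -278.5   55.6]
knob [565.7  58.5 160. ] [567.5  50.2 160. ]  lug [510.  -41.7 135. ] [509.1 -45.6 135. ] hinge [621.9 158.9 145. ]
```

Sanity check: the gate hinge at (622,159) and the hole at (622,-71) are 230 mm apart, as stated, and the pin lies at height 55. The gate angle is about 0.5 rad. I'm setting out with shut fingers to the front of the knob.

```bash
R='-.93 -.5 0 0 0 -.1368 -1'
python3 -m handwheel '-.93 -.5 0 0 0 -.1368 -1;-.93 -.5 0 0 0 -.1368 -1;-.93 -.5 0 0 0 -.1368 -1;-.93 -.5 0 0 0 -.1368 -1;-.93 -.5 0 0 0 -.1368 -1'
python3 -m handwheel '-.645 -.85 0 0 0 0 -1;-.645 -.85 0 0 0 0 -1;-.645 -.85 0 0 0 0 -1;-.645 -.85 0 0 0 0 -1'
```

```text
time: 1.42
tool_pos: [283.4, 392.0, 226.9]
tcp_rot: [3.141, 0.0, 3.142]
contact_force: [-0.0, 0.5, -0.4]
grip_width: 63.0
finger_force: 0.0
time: 1.75
tool_pos: [348.9, 306.0, 226.8]
tcp_rot: [-3.141, 0.001, 3.136]
contact_force: [0.2, 0.2, 0.0]
grip_width: 36.2
finger_force: 0.0
```

```bash

python3 -m handwheel '-.64 -.84 0 0 0 0 -1;-.64 -.84 0 0 0 0 -1;-.64 -.84 0 0 0 0 -1;-.64 -.84 0 0 0 0 -1' >/dev/null
python3 -m handwheel '-.64 -.84 0 0 0 0 -1;-.64 -.84 0 0 0 0 -1;-.64 -.84 0 0 0 0 -1;-.64 -.84 0 0 0 0 -1' >/dev/null
python3 -m handwheel '-.60 -.84 0 0 0 0 -1;-.60 -.84 0 0 0 0 -1;-.60 -.84 0 0 0 0 -1;-.60 -.84 0 0 0 0 -1;-.6 -.84 0 0 0 0 -1'
python3 -m handwheel '0 0 .8 0 0 0 -1;0 0 .8 0 0 0 -1;0 0 .8 0 0 0 -1;0 0 .8 0 0 0 -1'
```

```text
time: 2.83
tool_pos: [534.7, 57.3, 226.3]
tcp_rot: [3.141, -0.001, 3.14]
contact_force: [0.2, -0.4, -0.3]
grip_width: 0.6
finger_force: 0.0
time: 3.17
tool_pos: [533.2, 58.1, 146.0]
tcp_rot: [3.141, -0.005, -3.14]
contact_force: [0.6, 0.1, 0.5]
grip_width: 0.4
finger_force: 0.0
```

```bash

python3 -m handwheel '-.1 -.03 0 0 0 0 -1;-.2 -.05 0 0 0 0 -1;-.3 -.07 0 0 0 0 -1;-.4 -.09 0 0 0 0 -1;-.5 -.11 0 0 0 0 -1;-.58 -.12 0 0 0 0 -1;-.64 -.13 0 0 0 0 -1'
python3 - <<'E'
from h import *
np.set_printoptions(precision=1,suppress=True)
print(bot.get_obs()["tool_pos"])
a=viewer.capture("side");b=viewer.capture("top")
c=lambda p,x,y:cv2.resize(p["frame"][y:y+75,x:x+100],(400,300),interpolation=cv2.INTER_CUBIC)
cv2.imwrite("pics/c1.png",np.hstack([c(a,220,170),c(b,205,140)])[:,:,::-1])
for n in("gate_knob",): print([(d["centre"],d["score"]) for p in(a,b) for d in viewer.recognise(n,p)])
E
```

```text
time: 3.75
tool_pos: [600.4, 43.8, 149.3]
tcp_rot: [3.141, 0.004, -3.141]
contact_force: [-0.8, 0.2, 1.1]
grip_width: 0.4
finger_force: 0.7
[600.4  43.8 149.3]
[([263.9, 205.8], 0.47), ([291.0, 346.4], 0.33), ([214.4, 175.7], 0.38)]
```

View pics/c1.png

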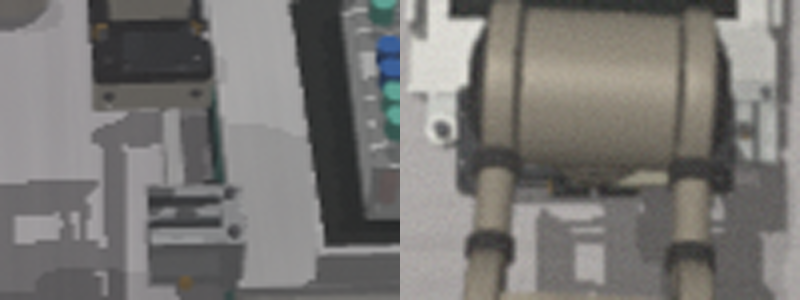

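The gate bar is nearly in line: the lug is entering the fork mouth, at crop (190,215). I'll continue in small steps until the force rises.

```bash

for i in 1; do
python3 -m handwheel '-.015 0 .02 0 0 0 -1;-.03 0 .02 0 0 0 -1;-.03 0 .02 0 0 0 -1'
python3 -m handwheel '-.02 0 0 0 0 0 -1;-.02 0 0 0 0 0 -1'
python3 -m handwheel '-.02 0 0 0 0 0 -1;-.02 0 0 0 0 0 -1'
done
```

```text
time: 4.2
tool_pos: [601.9, 43.2, 144.6]
tcp_rot: [3.141, -0.0, -3.142]
contact_force: [-0.3, 0.3, -0.0]
grip_width: 0.2
finger_force: 0.0
time: 4.37
tool_pos: [602.8, 43.2, 144.5]
tcp_rot: [3.141, -0.003, -3.142]
contact_force: [-5.8, 0.3, 2.6]
grip_width: 0.3
finger_force: 2.4
time: 4.53
tool_pos: [602.9, 43.2, 144.5]
tcp_rot: [3.141, -0.008, -3.141]
contact_force: [-11.2, -0.5, 6.4]
grip_width: 0.5
finger_force: 5.8
```

The stop is reached: force rises with no further motion, at the expected x. I'll retreat, rise and move above the rest.

```bash

python3 -m handwheel '.5 0 -.05 0 0 0 -1;.5 0 -.05 0 0 0 -1;.5 0 -.85 0 0 0 0;.5 0 -.85 0 0 0 0;.5 0 -.85 0 0 0 0'
python3 -m handwheel '.21 -.8 0 0 0 0 0;.21 -.8 0 0 0 0 0;.21 -.8 0 0 0 0 0' >/dev/null
python3 -m handwheel '.21 -.8 0 0 0 0 0;.21 -.8 0 0 0 0 0;.21 -.8 0 0 0 0 0' >/dev/null
python3 -m handwheel '.21 -.8 0 0 0 0 0;.21 -.8 0 0 0 0 0;.21 -.8 0 0 0 0 0' >/dev/null
python3 -m handwheel '.21 -.8 0 0 -.1667 0 0;.21 -.8 0 0 -.1667 0 0;.21 -.8 0 0 -.1667 0 0;.21 -.8 0 0 -.1667 0 0;.21 -.8 0 0 -.1667 0 0;.21 -.8 0 0 -.1667 0 0'
python3 - <<'E'
from h import *
np.set_printoptions(precision=2,suppress=True)
a=viewer.capture("side");b=viewer.capture("top")
save(a,"pics/s2.png");pickle.dump((a,b),open("p2.pkl","wb"))
c=lambda p,x,y:cv2.resize(p["frame"][y:y+75,x:x+100],(400,300),interpolation=cv2.INTER_CUBIC)
cv2.imwrite("pics/c2.png",np.vstack([np.hstack([c(a,220,170),c(b,205,140)]),np.hstack([c(a,160,285),c(b,300,170)])])[:,:,::-1])
print("spray",atz(b,[384,163],165),[(d["centre"],d["score"]) for d in viewer.recognise("spray",b)][:1])
o=bot.get_obs();print(o["tool_pos"],o["joint_positions"]);print("shift to pregrasp",tool([478,-277,108]))
E
```

```text
time: 4.95
tool_pos: [559.1, 43.0, 237.7]
tcp_rot: [-3.141, 0.014, -3.142]
contact_force: [1.4, 0.4, 1.3]
grip_width: 16.0
finger_force: 0.0
time: 6.2
tool_pos: [470.3, -276.6, 229.0]
tcp_rot: [3.139, 0.524, 3.137]
contact_force: [-0.0, -0.4, -0.5]
grip_width: 45.5
finger_force: 0.0
spray [ 647.61 -354.45  165.  ] [([376.5, 167.6], 0.78)]
[ 472.62 -277.1   230.32] [-0.91  0.19  1.86  0.56  0.84 -2.8 ]
shift to pregrasp [0.56 0.   1.09]
```

View pics/c2.png

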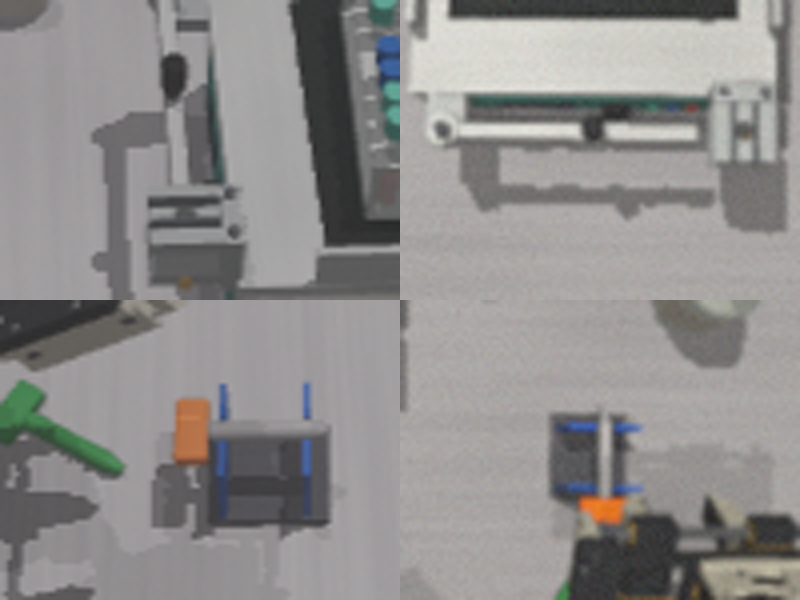

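The gate is shut: bar, knob (594,130) and fork hole (742,130) line up in the top crop, and the pin is still in its rest. Next is the pre-grasp.

```bash

python3 -m handwheel '.56 0 .98 0 0 0 0;.56 0 .98 0 0 0 0;.56 0 .98 0 0 0 0;.56 0 .98 0 0 0 0;.56 0 .98 0 0 0 0'
python3 - <<'E'
from h import *
np.set_printoptions(precision=3,suppress=True)
o=bot.get_obs();print(o["tool_pos"],o["tcp_rot"],o["joint_positions"]);print("to grasp",tool([518,-277,38.5]))
E
```

```text
time: 6.77
tool_pos: [473.9, -276.1, 117.1]
tcp_rot: [3.14, 0.521, -3.139]
contact_force: [1.4, -0.4, 0.5]
grip_width: 45.7
finger_force: 0.0
[ 473.858 -276.081  117.096] [ 3.14   0.521 -3.139] [-0.903  0.363  2.001  0.787  0.587 -3.103]
to grasp [ 0.008 -0.012  0.901]
```

Joint 6 is near its limit (-3.10), so I'll use a smaller lean of 15° instead of 30°.

```bash

python3 -m handwheel '-.16 -.01 0 0 .0833 0 0;-.16 -.01 0 0 .0833 0 0;-.16 -.01 0 0 .0833 0 0;-.16 -.01 0 0 .0833 0 0'
python3 - <<'E'
from h import *
np.set_printoptions(precision=3,suppress=True)
o=bot.get_obs();print(o["tool_pos"],o["tcp_rot"],o["joint_positions"]);print("to grasp",tool([510.4,-277,36.6]))
E
```

```text
time: 7.1
tool_pos: [490.0, -280.4, 130.4]
tcp_rot: [-3.132, 0.261, -3.137]
contact_force: [-0.0, -0.8, 0.6]
grip_width: 45.8
finger_force: 0.0
[ 489.999 -280.401  130.445] [-3.132  0.261 -3.137] [-0.753  0.403  1.76   0.241  0.794 -2.48 ]
to grasp [0.045 0.043 0.959]
```

```bash

python3 -m handwheel '.04 0 .4 0 0 0 0;.04 0 .4 0 0 0 0;.04 0 .4 0 0 0 0'
python3 - <<'E'
from h import *
np.set_printoptions(precision=3,suppress=True)
o=bot.get_obs();print(o["joint_positions"]);print("to grasp",tool([510.4,-277,36.6]))
E
```

```text
time: 7.35
tool_pos: [493.7, -277.5, 86.7]
tcp_rot: [-3.142, 0.259, -3.139]
contact_force: [-0.5, -0.3, 1.2]
grip_width: 46.1
finger_force: 0.0
[-0.747  0.472  1.797  0.275  0.7   -2.516]
to grasp [-0.033  0.005  0.527]
```

```bash

python3 -m handwheel '-.03 0 .35 0 0 0 0;-.03 0 .35 0 0 0 0;-.03 0 .52 0 0 0 0;-.03 0 .52 0 0 0 0;-.03 0 .52 0 0 0 0'
python3 -m handwheel '0 0 0 0 0 0 -1;0 0 0 0 0 0 -1;0 0 0 0 0 0 -1;0 0 0 0 0 0 -1;0 0 0 0 0 0 -1;0 0 0 0 0 0 -1;0 0 0 0 0 0 -1;0 0 0 0 0 0 -1'
```

```text
time: 7.77
tool_pos: [509.9, -278.3, 38.5]
tcp_rot: [-3.141, 0.262, -3.142]
contact_force: [-0.1, -0.8, -0.7]
grip_width: 46.0
finger_force: 0.0
time: 8.43
tool_pos: [509.7, -278.0, 36.7]
tcp_rot: [-3.142, 0.261, 3.141]
contact_force: [-0.8, 0.5, 3.3]
grip_width: 11.0
finger_force: 29.9
```

Gripped: 11 mm opening, 30 N. I'll lift and then work out the turn.

```bash

python3 -m handwheel '-.13 0 -.48 0 0 0 -1;-.13 0 -.48 0 0 0 -1;-.26 0 -.97 0 0 0 -1;-.26 0 -.97 0 0 0 -1;-.26 0 -.97 0 0 0 -1'
python3 -m handwheel '-.26 0 -.97 0 0 0 -1;-.26 0 -.97 0 0 0 -1;-.26 0 -.97 0 0 0 -1;-.26 0 -.97 0 0 0 -1'
cat >> h.py <<'E'
def place(phi,a=15):
    s,c=np.sin(np.radians(a)),np.cos(np.radians(a)); h=np.array([np.cos(np.radians(phi)),np.sin(np.radians(phi)),0]);k=np.array([0,0,1.])
    z=c*h-s*k; x=s*h+c*k; return np.column_stack([x,np.cross(z,x),z])
def turn(M): # row units from current measured
    return R.from_matrix(rot(bot.get_obs()).T@M).as_rotvec()/np.pi
E
python3 - <<'E'
from h import *
np.set_printoptions(precision=3,suppress=True)
o=bot.get_obs();print(o["tool_pos"],o["joint_positions"],o["grip_width"])
for phi in(40,60,80,90):
  M=place(phi);v=turn(M);print(phi,v,np.linalg.norm(v)*180)
  for f in(.25,.5,.75): print("   z",(R.from_matrix(rot(o))*R.from_rotvec(v*np.pi*f)).as_matrix()[:,2])
E
```

```text
time: 8.85
tool_pos: [511.4, -279.1, 140.3]
tcp_rot: [-3.137, 0.266, -3.141]
contact_force: [1.0, -1.0, -1.9]
grip_width: 10.9
finger_force: 29.9
time: 9.18
tool_pos: [511.4, -279.0, 240.9]
tcp_rot: [-3.137, 0.266, -3.141]
contact_force: [0.9, 0.2, -1.3]
grip_width: 10.9
finger_force: 29.9
[ 511.421 -278.975  240.862] [-0.726  0.312  1.559  0.196  1.075 -2.374] 10.920004427904287
40 [-0.408  0.212  0.709] 152.2181286364053
   z [ 0.18   0.338 -0.924]
   z [ 0.266  0.626 -0.733]
   z [ 0.483  0.735 -0.475]
60 [-0.356  0.293  0.618] 138.82294703557895
   z [ 0.101  0.313 -0.944]
   z [ 0.09   0.626 -0.774]
   z [ 0.235  0.824 -0.515]
80 [-0.301  0.359  0.522] 126.18530283068216
   z [ 0.033  0.277 -0.96 ]
   z [-0.073  0.588 -0.806]
   z [-0.023  0.837 -0.546]
90 [-0.272  0.387  0.472] 120.26229539323678
   z [ 0.003  0.255 -0.967]
   z [-0.148  0.555 -0.818]
   z [-0.149  0.816 -0.559]
```

```bash

python3 -m handwheel '-.58 1 .16 -.142 .117 .247 -1;-.58 1 .16 -.142 .117 .247 -1;-.58 1 .16 -.142 .117 .247 -1;-.58 1 .16 -.142 .117 .247 -1;-.58 1 .16 -.142 .117 .247 -1;-.58 1 .16 -.142 .117 .247 -1;-.58 1 .16 -.142 .117 .247 -1;-.58 1 .16 -.142 .117 .247 -1'
cat >> h.py <<'E'
def show(M,T):
    np.set_printoptions(precision=4,suppress=True)
    o=bot.get_obs();v=turn(M);print(o["tool_pos"],o["joint_positions"],o["grip_width"],o["contact_force"]);print("shift",tool(T),"turn",v,"deg",np.linalg.norm(v)*180)
E
python3 - <<'E'
from h import *
show(place(60),[631,-55,225])
E
```

```text
time: 9.85
tool_pos: [569.8, -177.8, 233.3]
tcp_rot: [2.675, -0.301, 2.48]
contact_force: [0.6, 0.1, -1.1]
grip_width: 11.3
finger_force: 29.9
[ 569.7847 -177.8087  233.325 ] [-0.6765  0.5976  1.2168  0.4625  1.6286 -1.5585] 11.28777210731681 [ 0.6292  0.1181 -1.1017]
shift [0.234  1.1297 0.7475] turn [-0.2142  0.1732  0.3665] deg 82.51664899994836
```

```bash

python3 -m handwheel '.14 .68 .45 -.139 .113 .238 -1;.14 .68 .45 -.139 .113 .238 -1;.14 .68 .45 -.139 .113 .238 -1;.14 .68 .45 -.139 .113 .238 -1;.14 .68 .45 -.139 .113 .238 -1;.14 .68 .45 -.139 .113 .238 -1;.14 .68 .45 -.139 .113 .238 -1;.14 .68 .45 -.139 .113 .238 -1'
python3 - <<'E'
from h import *
show(place(60),[631,-55,225])
E
```

```text
time: 10.52
tool_pos: [605.8, -104.0, 227.4]
tcp_rot: [2.601, -0.994, 1.884]
contact_force: [0.6, -0.5, -1.8]
grip_width: 11.2
finger_force: 29.9
[ 605.7891 -104.0099  227.4004] [-0.7402  0.7103  1.3859  0.937   1.6566 -0.9853] 11.162856520601931 [ 0.5738 -0.4705 -1.7882]
shift [0.1917 0.1607 0.4917] turn [-0.075   0.0604  0.1271] deg 28.711507701856814
```

```bash

python3 -m handwheel '.14 .12 .36 -.075 .06 .127 -1;.14 .12 .36 -.075 .06 .127 -1;.14 .12 .36 -.075 .06 .127 -1;.14 .12 .36 -.075 .06 .127 -1;.14 .12 .36 -.075 .06 .127 -1;.14 .12 .36 -.075 .06 .127 -1;.14 .12 .36 -.075 .06 .127 -1'
python3 - <<'E'
from h import *
show(place(60),[631,-55,220])
a=viewer.capture("side");b=viewer.capture("top")
pickle.dump((a,b),open("p3.pkl","wb"))
c=lambda p,x,y,w,h:cv2.resize(p["frame"][y:y+h,x:x+w],(400,600),interpolation=cv2.INTER_CUBIC)
cv2.imwrite("pics/c3.png",np.hstack([c(a,230,150,80,120),c(b,255,110,80,120)])[:,:,::-1])
E
```

```text
time: 11.1
tool_pos: [625.4, -68.2, 228.7]
tcp_rot: [3.09, -1.303, 1.105]
contact_force: [-0.1, -0.6, -0.2]
grip_width: 11.0
finger_force: 29.9
[625.3966 -68.1704 228.7408] [-0.7476  0.71    1.6162  1.2217  1.5489 -0.7965] 11.02579654805066 [-0.0635 -0.6484 -0.1867]
shift [-0.0465 -0.0174  0.1602] turn [-0.0014  0.0017  0.0049] deg 0.9636975796057097
```

View pics/c3.png

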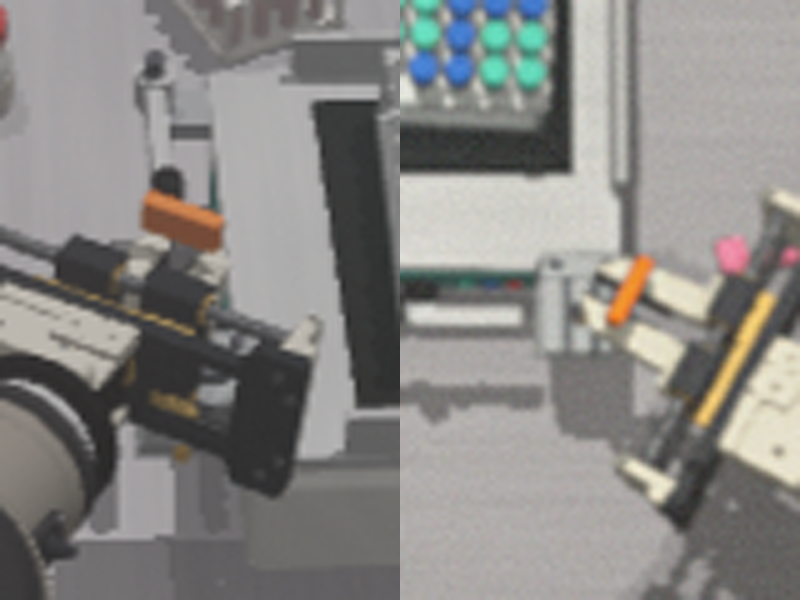

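The pin is held upright, handle up: orange at top px (301,167.6) and side px (266,194). The bar lies along the tool's closing line, and the fork is at top px (284,170). I'll compare this with a projected model of the pin.

```bash
cat >> h.py <<'E'
from scipy.optimize import least_squares
def orange(p,uv,r=22):
    hsv=cv2.cvtColor(p["frame"],cv2.COLOR_RGB2HSV);m=((hsv[...,0]<14)&(hsv[...,0]>4)&(hsv[...,1]>140)&(hsv[...,2]>90)).astype(np.uint8)
    n,l,st,c=cv2.connectedComponentsWithStats(m)
    k=[i for i in range(1,n) if np.hypot(*(c[i]-uv))<r]
    k=max(k,key=lambda i:st[i,4]); return c[k],st[k,4],cv2.minAreaRect(np.argwhere(l==k)[:,::-1].astype(np.float32))
def box(pos,yaw,tx=0,ty=0):  # handle corners; bar dir at yaw in xy; pos=underside; tilt tx,ty: shift of z axis
    z=np.array([tx,ty,1]);z/=np.linalg.norm(z);y=np.array([np.cos(yaw),np.sin(yaw),0]);y-=z*(y@z);y/=np.linalg.norm(y);x=np.cross(y,z)
    return np.array([pos+i*5*x+j*20*y+k*z for i in(-1,1) for j in(-1,1) for k in(0,20)])
def hullstat(p,P):
    H=cv2.convexHull(proj(p,P).astype(np.float32));M=cv2.moments(H);return np.array([M["m10"]/M["m00"],M["m01"]/M["m00"]]),H
E
python3 - <<'E'
from h import *
np.set_printoptions(precision=2,suppress=True)
a,b=pickle.load(open("p3.pkl","rb"));o=bot.get_obs();M=rot(o)
g=np.array(o["tool_pos"])-19*M[:,2]
ca,cb=orange(a,(266,194)),orange(b,(301,168));print(ca,cb)
up=M@np.array([np.cos(np.radians(15)),0,-np.sin(np.radians(15))]);print("pin z by grasp",up,"g",g)
f=lambda v:np.r_[hullstat(a,box(v,np.arctan2(M[1,1],M[0,1])))[0]-ca[0],hullstat(b,box(v,np.arctan2(M[1,1],M[0,1])))[0]-cb[0]]
s=least_squares(f,g+24*up);print("underside",s.x,s.fun,"predicted",g+24*up)
for p,c in((a,ca),(b,cb)): print(cv2.minAreaRect(hullstat(p,box(s.x,np.arctan2(M[1,1],M[0,1])))[1]),c[2])
E
```

```text
(array([266.06, 191.6 ]), np.int32(48), ((266.33575439453125, 191.57664489746094), (14.865822792053223, 3.246558904647827), 19.98310661315918)) (array([301.32, 167.89]), np.int32(19), ((300.9417724609375, 167.92807006835938), (2.9793810844421387, 14.317582130432129), 24.443954467773438))
pin z by grasp [-0.01  0.01  1.  ] g [616.57 -84.07 234.58]Traceback (most recent call last):
  File "<stdin>", line 8, in <module>
    return func(*args, **kwargs)
    vector_fun = VectorFunction(
        fun_wrapped,
    ...<6 lines>...
        workers=workers
    )
    self._update_fun()
    ~~~~~~~~~~~~~~~~^^
    self.f = self.fun_wrapped(xp_copy(self.x))
             ~~~~~~~~~~~~~~~~^^^^^^^^^^^^^^^^^
    return np.atleast_1d(self.fun(x))
                         ~~~~~~~~^^^
    return self.f(x, *self.args, **self.kwargs)
           ~~~~~~^^^^^^^^^^^^^^^^^^^^^^^^^^^^^^
  File "<stdin>", line 7, in <lambda>
  File "h.py", line 41, in box
    z=np.array([tx,ty,1]);z/=np.linalg.norm(z);y=np.array([np.cos(yaw),np.sin(yaw),0]);y-=z*(y@z);y/=np.linalg.norm(y);x=np.cross(y,z)
                          ^^^^^^^^^^^^^^^^^^^^
numpy._core._exceptions._UFuncOutputCastingError: Cannot cast ufunc 'divide' output from dtype('float64') to dtype('int64') with casting rule 'same_kind'
```

```bash
sed -i 's/\[tx,ty,1\]/[tx,ty,1.]/; s/(hsv\[...,0\]<14)&(hsv\[...,0\]>4)&(hsv\[...,1\]>140)&(hsv\[...,2\]>90)/(hsv[...,0]<19)\&(hsv[...,0]>2)\&(hsv[...,1]>115)\&(hsv[...,2]>70)/' h.py
cat > m.py <<'E'
from h import *
np.set_printoptions(precision=2,suppress=True)
a,b=pickle.load(open("p3.pkl","rb"));o=bot.get_obs();M=rot(o)
g=np.array(o["tool_pos"])-19*M[:,2]
ca,cb=orange(a,(266,194)),orange(b,(301,168));print(ca,cb)
up=M@np.array([np.cos(np.radians(15)),0,-np.sin(np.radians(15))]);print("pin z by grasp",up,"g",g)
yw=np.arctan2(M[1,1],M[0,1])
f=lambda v:np.r_[hullstat(a,box(v,yw))[0]-ca[0],hullstat(b,box(v,yw))[0]-cb[0]]
s=least_squares(f,g+24*up);print("underside",s.x,s.fun,"predicted",g+24*up)
for p,c in((a,ca),(b,cb)):
    H=hullstat(p,box(s.x,yw))[1];print(cv2.minAreaRect(H),cv2.contourArea(H),c[1:])
E
python3 m.py
```

```text
(array([265.96, 193.69]), np.int32(116), ((265.91778564453125, 193.71917724609375), (16.268718719482422, 7.490633487701416), 20.556047439575195)) (array([300.5 , 167.66]), np.int32(58), ((300.5, 167.50001525878906), (4.0249223709106445, 14.758047103881836), 26.56505012512207))
pin z by grasp [-0.01  0.01  1.  ] g [616.57 -84.07 234.58]
underside [617.39 -83.79 258.58] [-0.15 -0.02 -0.   -0.17] predicted [616.32 -83.79 258.58]
((265.7442626953125, 193.67994689941406), (18.955963134765625, 8.895561218261719), 19.815610885620117) 155.52017670706846 (np.int32(116), ((265.91778564453125, 193.71917724609375), (16.268718719482422, 7.490633487701416), 20.556047439575195))
((300.50390625, 167.4857940673828), (4.0700578689575195, 16.005718231201172), 29.106786727905273) 64.44835383677855 (np.int32(58), ((300.5, 167.50001525878906), (4.0249223709106445, 14.758047103881836), 26.56505012512207))
```

Model and picture agree within 1 mm. I'll move over the hole and lower the tip to just above the fork.

```bash
python3 - <<'E'
from h import *
p=bot.get_obs()["tool_pos"]; show(place(60),p+np.array([4.6,12.3,-8]))
show(place(60),p+np.array([4.6,12.3,-30]))
E
```

```text
[625.6722 -68.1622 229.5677] [-0.7474  0.709   1.6154  1.2222  1.5492 -0.796 ] 11.215009279752573 [-0.549   0.1373 -1.3924]
shift [-0.0426 -0.0218  0.1461] turn [-0.0013  0.0016  0.0053] deg 1.0237103371658656
[625.6722 -68.1622 229.5677] [-0.7474  0.709   1.6154  1.2222  1.5492 -0.796 ] 11.215009279752573 [-0.549   0.1373 -1.3924]
shift [-0.2548 -0.0251  0.2042] turn [-0.0013  0.0016  0.0053] deg 1.0237103371658656
```

```bash
python3 -m handwheel '-.043 -.022 .146 -.001 .002 .005 -1;-.043 -.022 .146 -.001 .002 .005 -1;-.255 -.025 .204 -.001 .002 .005 -1;-.255 -.025 .204 -.001 .002 .005 -1;-.255 -.025 .204 -.001 .002 .005 -1'
python3 - <<'E'
from h import *
a=viewer.capture("side");b=viewer.capture("top")
pickle.dump((a,b),open("p3.pkl","wb"))
c=lambda p,x,y,w,h:cv2.resize(p["frame"][y:y+h,x:x+w],(400,600),interpolation=cv2.INTER_CUBIC)
cv2.imwrite("pics/c4.png",np.hstack([c(a,240,180,60,90),c(b,265,130,60,90)])[:,:,::-1])
E
sed -i 's/(266,194)/(268,200)/;s/(301,168)/(296,166)/' m.py; python3 m.py
```

```text
time: 11.62
tool_pos: [629.7, -54.9, 199.0]
tcp_rot: [-3.125, -1.312, 1.032]
contact_force: [0.9, -0.0, -1.2]
grip_width: 10.7
finger_force: 29.9
(array([267.04, 198.25]), np.int32(110), ((267.0411071777344, 198.39041137695312), (16.268718719482422, 7.2565507888793945), 20.556047439575195)) (array([294.7, 167.6]), np.int32(57), ((294.7205810546875, 167.63235473632812), (3.944467306137085, 14.74887752532959), 30.963754653930664))
pin z by grasp [-0. -0.  1.] g [620.83 -71.42 205.11]
underside [621.89 -71.76 229.17] [-0.17  0.18  0.02 -0.16] predicted [620.82 -71.5  229.11]
((266.8083190917969, 198.43167114257812), (18.492244720458984, 8.635848999023438), 20.333675384521484) 147.27307586558163 (np.int32(110), ((267.0411071777344, 198.39041137695312), (16.268718719482422, 7.2565507888793945), 20.556047439575195))
((294.7240905761719, 167.43209838867188), (3.842132329940796, 15.505546569824219), 29.667156219482422) 59.12192218191922 (np.int32(57), ((294.7205810546875, 167.63235473632812), (3.944467306137085, 14.74887752532959), 30.963754653930664))
```

View pics/c4.png

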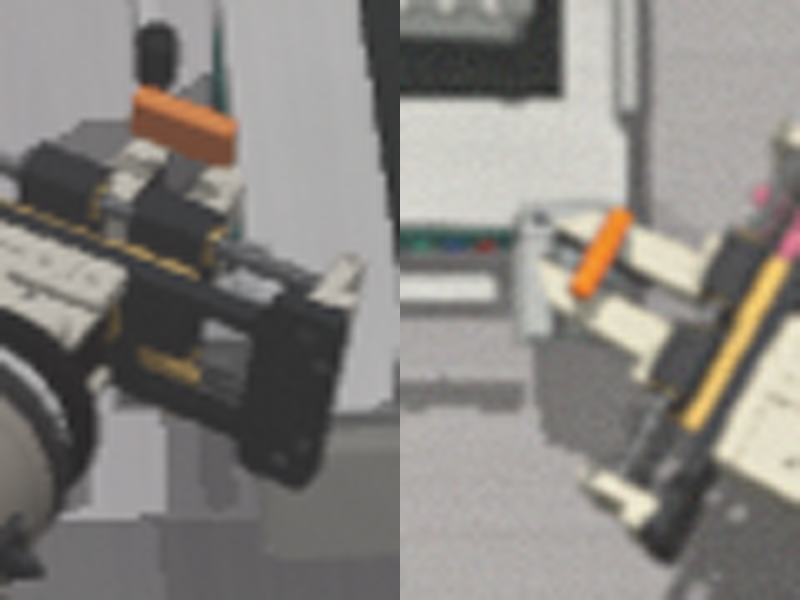

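The handle is centred over the hole at (621.9,-71.7), with the tip about 11 mm above the face. Descending while watching the force.

```bash

python3 -m handwheel '-.06 0 .016 0 0 0 -1;-.12 0 .032 0 0 0 -1;-.145 0 .039 0 0 0 -1;-.145 0 .039 0 0 0 -1'
python3 -m handwheel '-.03 0 .008 0 0 0 -1;-.06 0 .016 0 0 0 -1;-.06 0 .016 0 0 0 -1'
```

```text
time: 12.05
tool_pos: [629.6, -55.5, 183.9]
tcp_rot: [-3.129, -1.311, 1.035]
contact_force: [0.0, 0.1, -1.9]
grip_width: 11.1
finger_force: 29.9
time: 12.3
tool_pos: [629.7, -55.6, 177.8]
tcp_rot: [-3.131, -1.311, 1.037]
contact_force: [-1.0, 1.1, -0.8]
grip_width: 11.1
finger_force: 29.9
```

```bash

python3 -m handwheel '-.03 0 .008 0 0 0 -1;-.06 0 .016 0 0 0 -1;-.06 0 .016 0 0 0 -1'
python3 -m handwheel '-.03 0 .008 0 0 0 -1;-.06 0 .016 0 0 0 -1;-.06 0 .016 0 0 0 -1'
```

```text
time: 12.55
tool_pos: [629.7, -55.5, 171.6]
tcp_rot: [-3.131, -1.311, 1.037]
contact_force: [0.3, 0.5, -1.7]
grip_width: 11.1
finger_force: 29.9
time: 12.8
tool_pos: [629.7, -55.5, 165.3]
tcp_rot: [-3.131, -1.311, 1.037]
contact_force: [0.2, 0.1, -1.5]
grip_width: 11.3
finger_force: 29.9
```

No force, and the tip is about 23 mm deep. Releasing.

```bash

python3 -m handwheel '0 0 0 0 0 0 .4;0 0 0 0 0 0 .4;0 0 0 0 0 0 .4;0 0 0 0 0 0 .4;0 0 0 0 0 0 .4;0 0 0 0 0 0 .4;0 0 0 0 0 0 .4;0 0 0 0 0 0 .4'
python3 -m handwheel '0 0 -.3 0 0 0 .4;0 0 -.6 0 0 0 .4;0 0 -.9 0 0 0 .4;0 0 -.9 0 0 0 .4;0 0 -.9 0 0 0 .4'
python3 - <<'E'
from h import *
a=viewer.capture("side");b=viewer.capture("top")
pickle.dump((a,b),open("p3.pkl","wb"))
c=lambda p,x,y,w,h:cv2.resize(p["frame"][y:y+h,x:x+w],(400,600),interpolation=cv2.INTER_CUBIC)
cv2.imwrite("pics/c5.png",np.hstack([c(a,240,170,60,90),c(b,265,130,60,90)])[:,:,::-1])
E
cat > m2.py <<'E'
from h import *
np.set_printoptions(precision=3,suppress=True)
a,b=pickle.load(open("p3.pkl","rb"))
ca,cb=orange(a,(266,210)),orange(b,(293,169));print(ca,cb)
import sys
yw=float(sys.argv[1])
f=lambda v:np.r_[hullstat(a,box(v,yw))[0]-ca[0],hullstat(b,box(v,yw))[0]-cb[0]]
s=least_squares(f,[622,-71.5,176]);print("underside",s.x,s.fun)
for p,c in((a,ca),(b,cb)):
    H=hullstat(p,box(s.x,yw))[1];print(cv2.minAreaRect(H),cv2.contourArea(H))
print(bot.get_obs()["joint_positions"])
E
python3 m2.py -.52
```

```text
time: 13.47
tool_pos: [629.7, -55.4, 166.2]
tcp_rot: [-3.134, -1.312, 1.04]
contact_force: [0.1, -0.4, 1.6]
grip_width: 59.8
finger_force: 0.0
time: 13.88
tool_pos: [586.2, -132.5, 189.4]
tcp_rot: [-3.139, -1.311, 1.042]
contact_force: [0.4, 0.6, 0.2]
grip_width: 64.4
finger_force: 0.0
(array([266.929, 214.102]), np.int32(98), ((266.6500244140625, 214.05001831054688), (15.17893123626709, 6.640782833099365), 18.434947967529297)) (array([293.173, 170.385]), np.int32(52), ((293.382080078125, 170.21224975585938), (3.982271671295166, 13.4037446975708), 29.05460548400879))
underside [622.  -71.5 176. ] [-0.793 -1.117 -0.767 -0.318]
((266.0950927734375, 212.9523468017578), (17.904539108276367, 8.262133598327637), 21.005157470703125) 136.81357506965287
((292.4106750488281, 170.0658721923828), (3.6447205543518066, 14.699652671813965), 29.484786987304688) 53.19977740710601
[-0.872  0.786  1.608  1.14   1.608 -0.875]
```

View pics/c5.png

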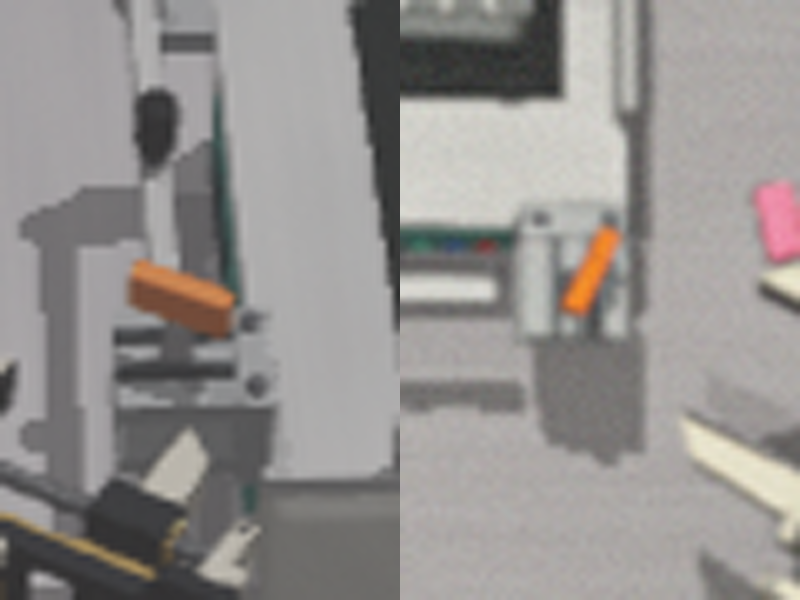

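The pin stands by itself in the fork, bar about 30° off the ribs: handle at top (293.2,170.4) and side (267,214). The fit's finite-difference step was too small, so I'll refit.

```bash
sed -i 's/\[622,-71.5,176\])/[622,-71.5,176],diff_step=5e-3)/' m2.py; python3 m2.py -.52 | head -4;sed 's/g+24\*up)/g+24*up,diff_step=5e-3)/' m.py >/dev/null; python3 -c "
from h import *
print(bot.get_obs()['time'])"
```

```text
(array([266.929, 214.102]), np.int32(98), ((266.6500244140625, 214.05001831054688), (15.17893123626709, 6.640782833099365), 18.434947967529297)) (array([293.173, 170.385]), np.int32(52), ((293.382080078125, 170.21224975585938), (3.982271671295166, 13.4037446975708), 29.05460548400879))
underside [622.796 -73.911 174.269] [-0.421  0.065 -0.02  -0.503]
((266.46673583984375, 214.13485717773438), (17.906578063964844, 8.257970809936523), 21.040992736816406) 136.8142543954309
((293.1577453613281, 169.8809814453125), (3.6489789485931396, 14.682087898254395), 29.47467613220215) 53.18205912760459
13.9833
```

```bash

python3 -m handwheel '.97 0 -.26 0 0 0 .1;.97 0 -.26 0 0 0 .1;.97 0 -.26 0 0 0 .1;.97 0 -.26 0 0 0 .1'
python3 - <<'E'
from h import *
M=R.from_euler('xyz',[np.pi,0,np.radians(150)]).as_matrix()
show(M,[622,-72.5,260]);o=bot.get_obs();v=turn(M)
for f in(.25,.5,.75): print("   z",(R.from_matrix(rot(o))*R.from_rotvec(v*np.pi*f)).as_matrix()[:,2])
E
```

```text
time: 14.32
tool_pos: [587.2, -130.1, 293.4]
tcp_rot: [3.122, -1.311, 1.068]
contact_force: [0.2, 1.2, -0.4]
grip_width: 50.6
finger_force: 0.0
[ 587.1731 -130.0606  293.4174] [-0.8709  0.6312  1.5523  1.1561  1.6928 -0.6895] 50.599372247806016 [ 0.2227  1.1647 -0.391 ]
shift [-0.15    0.0135  0.7359] turn [ 0.3237 -0.3223 -0.419 ] deg 111.57823513637521
   z [ 0.2405  0.8217 -0.5167]
   z [ 0.0543  0.645  -0.7623]
   z [-0.0325  0.3481 -0.9369]
```

```bash

python3 -m handwheel '.08 0 .32 .162 -.161 -.21 .1;.08 0 .32 .162 -.161 -.21 .1;.08 0 .32 .162 -.161 -.21 .1;.08 0 .32 .162 -.161 -.21 .1;.08 0 .32 .162 -.161 -.21 .1;.08 0 .32 .162 -.161 -.21 .1;.08 0 .32 .162 -.161 -.21 .1;.08 0 .32 .162 -.161 -.21 .1'
python3 - <<'E'
from h import *
M=R.from_euler('xyz',[np.pi,0,np.radians(150)]).as_matrix()
show(M,[622,-72.5,260])
E
```

```text
time: 14.98
tool_pos: [603.2, -101.4, 288.0]
tcp_rot: [2.796, -0.627, 2.048]
contact_force: [-1.3, 0.5, 0.7]
grip_width: 50.5
finger_force: 0.0
[ 603.232  -101.3583  288.0139] [-0.5962  0.6138  1.1168  0.6094  1.7701 -0.9477] 50.46635044333273 [-1.3129  0.4695  0.7304]
shift [-0.0265  0.1709  0.4088] turn [ 0.1605 -0.1626 -0.2082] deg 55.64578598025918
```

```bash

python3 -m handwheel '-.026 .171 .4 .16 -.162 -.208 .1;-.026 .171 .4 .16 -.162 -.208 .1;-.026 .171 .4 .16 -.162 -.208 .1;-.026 .171 .4 .16 -.162 -.208 .1;-.026 .171 .4 .16 -.162 -.208 .1;-.026 .171 .4 .16 -.162 -.208 .1;-.026 .171 .4 .16 -.162 -.208 .1;-.026 .171 .4 .16 -.162 -.208 .1'
python3 -m handwheel '0 0 0 0 0 0 -.1;0 0 0 0 0 0 -.1'
python3 - <<'E'
from h import *
M=R.from_euler('xyz',[np.pi,0,np.radians(150)]).as_matrix()
show(M,[622.2,-72.7,183])
E
```

```text
time: 15.65
tool_pos: [621.7, -72.2, 260.7]
tcp_rot: [3.14, -0.002, 2.619]
contact_force: [-0.3, 0.4, -0.4]
grip_width: 50.4
finger_force: 0.0
time: 15.82
tool_pos: [621.3, -72.2, 260.8]
tcp_rot: [3.136, -0.007, 2.612]
contact_force: [-1.2, -0.5, -0.3]
grip_width: 43.3
finger_force: 0.0
[621.311  -72.1714 260.8136] [-0.2417  0.5145  1.1577  0.0072  1.4742 -1.284 ] 43.250702970441736 [-1.2191 -0.5112 -0.2869]
shift [-0.0155 -0.0043  0.778 ] turn [ 0.0017 -0.0021 -0.0018] deg 0.5886666127136142
```

```bash

python3 -m handwheel '-.01 -.004 .4 0 0 0 -.1;-.01 -.004 .4 0 0 0 -.1;-.01 -.004 .6 0 0 0 -.1;-.01 -.004 .775 0 0 0 -.1;-.01 -.004 .775 0 0 0 -.1;-.01 -.004 .775 0 0 0 -.1'
python3 -m handwheel '0 0 0 0 0 0 -1;0 0 0 0 0 0 -1;0 0 0 0 0 0 -1;0 0 0 0 0 0 -1;0 0 0 0 0 0 -1;0 0 0 0 0 0 -1;0 0 0 0 0 0 -1'
```

```text
time: 16.32
tool_pos: [622.0, -75.3, 183.8]
tcp_rot: [3.137, -0.007, 2.609]
contact_force: [-0.5, -0.5, 0.9]
grip_width: 41.6
finger_force: 0.0
time: 16.9
tool_pos: [622.5, -74.6, 184.7]
tcp_rot: [3.136, -0.003, 2.611]
contact_force: [-0.7, 0.2, 1.8]
grip_width: 9.2
finger_force: 29.9
```

Handle gripped. I'll turn it in line with the ribs.

```bash

python3 -m handwheel '0 0 0 0 0 -.169 -1;.01 .017 0 0 0 -.169 -1;.01 .017 0 0 0 -.169 -1;.01 .017 0 0 0 -.169 -1;.01 .017 0 0 0 -.169 -1;.01 .017 0 0 0 -.169 -1;.01 .017 0 0 0 -.169 -1'
python3 - <<'E'
from h import *
a=viewer.capture("side");b=viewer.capture("top")
M=R.from_euler('xyz',[np.pi,0,np.pi]).as_matrix()
show(M,[621.9,-71.6,158])
E
```

```text
time: 17.48
tool_pos: [622.8, -72.8, 184.5]
tcp_rot: [3.136, 0.001, 3.14]
contact_force: [1.0, -0.4, 0.0]
grip_width: 9.5
finger_force: 29.9
[622.7314 -72.8215 184.491 ] [-0.2414  0.5625  1.2853  0.0059  1.2947 -1.8124] 9.500871208539024 [ 2.7351 -0.8814  0.4416]
shift [0.0085 0.0107 0.265 ] turn [ 0.0018  0.0002 -0.0005] deg 0.3368568803232837
```

```bash

python3 -m handwheel '.005 .008 .04 0 0 0 -1;.005 .008 .08 0 0 0 -1;.005 .008 .12 0 0 0 -1;.005 .008 .16 0 0 0 -1;.005 .008 .16 0 0 0 -1'
python3 -m handwheel '0 0 .03 0 0 0 -1;0 0 .06 0 0 0 -1;0 0 .08 0 0 0 -1;0 0 .08 0 0 0 -1'
```

```text
time: 18.0
tool_pos: [622.3, -72.0, 168.3]
tcp_rot: [3.136, 0.001, 3.141]
contact_force: [3.4, -0.8, 0.7]
grip_width: 10.1
finger_force: 29.9
time: 18.33
tool_pos: [622.3, -71.9, 160.4]
tcp_rot: [3.136, 0.001, 3.141]
contact_force: [5.0, -0.1, 1.4]
grip_width: 9.8
finger_force: 29.9
```

```bash

python3 -m handwheel '0 0 .02 0 0 0 -1;0 0 .02 0 0 0 -1'
python3 -m handwheel '0 0 .015 0 0 0 -1;0 0 .015 0 0 0 -1'
python3 - <<'E'
from h import *
a=viewer.capture("side");b=viewer.capture("top")
pickle.dump((a,b),open("p3.pkl","wb"))
c=lambda p,x,y,w,h:cv2.resize(p["frame"][y:y+h,x:x+w],(400,600),interpolation=cv2.INTER_CUBIC)
cv2.imwrite("pics/c6.png",np.hstack([c(a,240,170,60,90),c(b,265,130,60,90)])[:,:,::-1])
E
```

```text
time: 18.5
tool_pos: [622.3, -71.9, 158.5]
tcp_rot: [3.136, 0.001, 3.141]
contact_force: [5.0, -1.0, 2.1]
grip_width: 9.6
finger_force: 29.9
time: 18.67
tool_pos: [622.3, -71.9, 158.3]
tcp_rot: [3.136, 0.002, 3.141]
contact_force: [2.2, 0.4, 9.9]
grip_width: 9.7
finger_force: 30.0
```

View pics/c6.png

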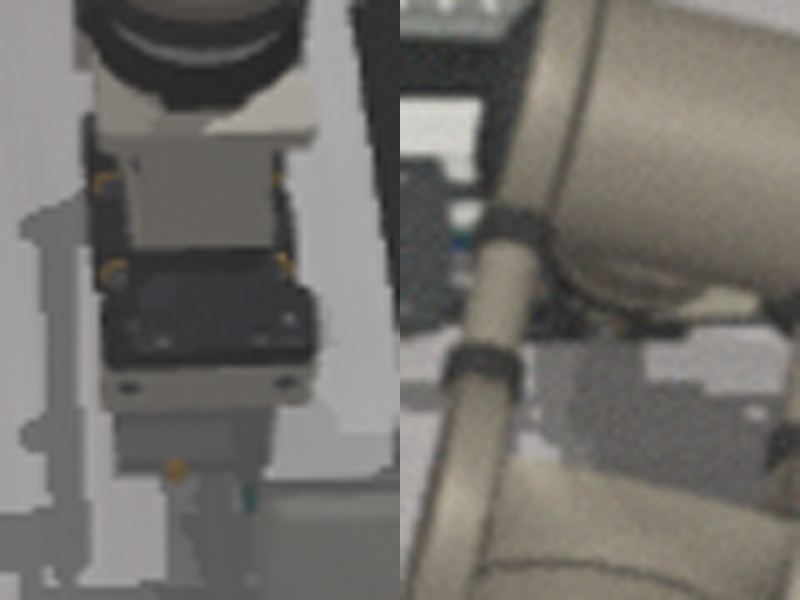

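The gripper hides the pin here, but the 26.2 mm of travel ending in a hard stop matches the seat. One slightly firmer push, then I'll release and look.

```bash

python3 -m handwheel '0 0 .02 0 0 0 -1;0 0 .02 0 0 0 -1'
python3 -m handwheel '0 0 -.03 0 0 0 -.2;0 0 -.03 0 0 0 -.2;0 0 -.03 0 0 0 -.2;0 0 -.03 0 0 0 -.2;0 0 -.03 0 0 0 -.2;0 0 -.03 0 0 0 -.2;0 0 -.03 0 0 0 -.2'
python3 -m handwheel '0 0 -.4 0 0 0 -.2;0 0 -.8 0 0 0 -.2;0 0 -.8 0 0 0 -.2;0 0 -.8 0 0 0 -.2'
python3 -m handwheel '.9 0 -.6 0 0 0 -.2;.9 0 -.6 0 0 0 -.2;.9 0 -.6 0 0 0 -.2;.9 0 -.6 0 0 0 -.2'
python3 -m handwheel '.9 0 0 0 0 0 -.2;.9 0 0 0 0 0 -.2;.9 0 0 0 0 0 -.2;.9 0 0 0 0 0 -.2'
python3 - <<'E'
from h import *
a=viewer.capture("side");b=viewer.capture("top")
pickle.dump((a,b),open("p3.pkl","wb"))
c=lambda p,x,y,w,h:cv2.resize(p["frame"][y:y+h,x:x+w],(400,600),interpolation=cv2.INTER_CUBIC)
cv2.imwrite("pics/c7.png",np.hstack([c(a,240,170,60,90),c(b,265,130,60,90)])[:,:,::-1])
E
sed -i 's/(266,210)/(267,220)/;s/-71.5,176/-71.5,150/' m2.py; python3 m2.py 0
```

```text
time: 18.93
tool_pos: [622.4, -71.9, 158.2]
tcp_rot: [3.137, 0.003, 3.142]
contact_force: [-3.0, 0.7, 20.1]
grip_width: 9.5
finger_force: 30.1
time: 19.52
tool_pos: [621.6, -71.8, 157.3]
tcp_rot: [3.136, -0.002, 3.141]
contact_force: [-0.7, -0.6, -0.3]
grip_width: 36.9
finger_force: 0.0
time: 19.85
tool_pos: [623.1, -72.6, 240.6]
tcp_rot: [3.137, 0.005, 3.141]
contact_force: [0.6, 0.5, -0.6]
grip_width: 36.8
finger_force: 0.0
time: 20.18
tool_pos: [529.6, -72.6, 300.3]
tcp_rot: [3.137, 0.001, 3.141]
contact_force: [0.4, -0.8, 0.4]
grip_width: 36.6
finger_force: 0.0
time: 20.52
tool_pos: [440.1, -72.3, 297.0]
tcp_rot: [3.135, -0.002, 3.141]
contact_force: [0.8, 0.0, 0.2]
grip_width: 36.8
finger_force: 0.0
(array([265.92, 220.  ]), np.int32(100), ((266.0, 220.0), (6.0, 14.0), 90.0)) (array([290.774, 172.151]), np.int32(53), ((291.0, 172.0), (12.0, 4.0), 90.0))
underside [621.415 -69.924 147.176] [-0.461  0.07  -0.021 -0.555]
((265.49920654296875, 220.0774688720703), (8.183564186096191, 16.46531867980957), 88.04821014404297) 131.7505846475251
((290.7542419433594, 171.58343505859375), (14.1243896484375, 4.07675838470459), 89.3937759399414) 56.67674705083482
[-0.338  0.15   1.585  0.006  1.409 -1.909]
```

View pics/c7.png

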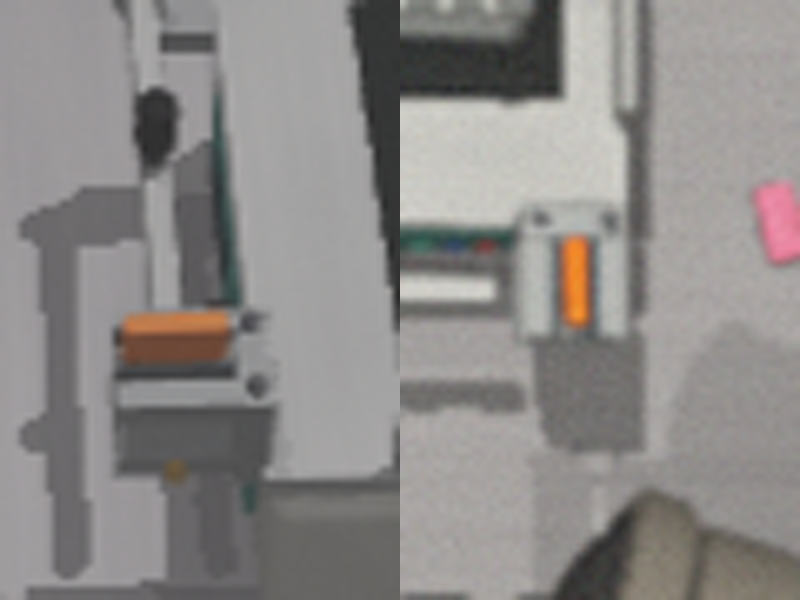

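The handle sits flat between the ribs and in line with them: top (291,172), side (266,220), fitted underside about 147–148 mm. The gate is shut and the arm is clear, so I'm handing in.

```bash
python3 -c "
from plant import bot
print(bot.close_job())"
```

```text
the job is handed in; nothing more can be done
None
```

I handed the job in after about 20 s of robot time: in the last pictures the gate is shut, the lock pin is seated with its handle flat between the ribs, and the arm is clear; no verdict was returned.

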